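# Show where the stray gate roller belongs

## Robot

A 6-joint arm with a two-finger parallel gripper is mounted at the origin on the work surface. World frame = base frame: x ahead of the robot, y to its left, z up, the work surface at z = 0. Lengths are in m, angles in rad, forces in N, time in s.
With the tool pointing down it reaches from about 0.375 to 0.975 m from the base axis. Payload 3.8 kg.
Tool frame: the origin (TCP) lies between the finger pads, 19 mm behind the fingertips; this is the grasp point; z points along the fingers, y is the line along which they close (so a half turn about z gives the same grasp; the last joint's range is limited). The gripper opens to 85 mm and grips with 20 to 120 N. Pads are 22 mm wide; open, the fingers measure 114 mm over their backs; the gripper's body (76 mm by 85 mm) begins 54 mm behind the grasp point. The pads swing forward as they close: fully open they stand 13 mm farther back than shut.
Start: joints at [1.293, 0.264, 1.604, -0, 1.274, -0.037], TCP at [0.161, 0.656, 0.25] pointing down, gripper open.
Joint ranges: [-2.63, 2.63], [-0.94, 2.18], [0.31, 2.57], [-1.31, 4.45], [0, 2.66], [-2.55, 2.55]. Speed limits (rad/s): [2.57, 2.57, 3.14, 3.14, 3.14, 3.14].

## Interface

Orientations are given as a rotation vector (axis times angle).
In Python, from workcell import read_state, read_camera, calibration, finish_job gives the robot as it stands.
- The arm moves only by the tool step_arm, never from a script. Its argument "commands" is a list of rows, each an object of numbers: "fingers": the gripper's target within -1 to 1 (shut at 1, half-way at 0, fully open at -1); "dx", "dy", "dz": the shift along the tool's x, y, z in m; "roll": the turn about the tool's z in degrees. In form: [{"fingers": .., "dx": .., "dy": .., "dz": .., "roll": ..}, ...]. A call has 1 to 8 rows; each row is the pose to reach, as a shift and turn from the pose commanded when the call began, along the tool's axes at that moment; what a row does not reach only later rows make up. A row lasts 1/8 s, in which the tool goes at most 62.5 mm and 10.7 degrees, less where a joint would pass 70% of its speed; a pose out of reach is approached as far as the arm can. A call with a gripper value outside its range is refused whole. The fingers move at their own pace and stop on an object; "squeeze" is the grip in N (left out, the last holds). Time passes only in rows, so rows that repeat a pose let the fingers close. It gives the time, the measured TCP pose, the force, the opening and the grip force at its end, in the units of the state.
- read_state(): the state, without advancing time (a new reading comes with each control period).
- read_camera(name): name is "scene" or "side" or "wrist"; returns (picture, depth): 480x640x3 uint8, blue, green, red; 480x640 float32, m along the optical axis (not along the pixel's ray), 0 where there is no reading.
- calibration(name): a dict with "intrinsics" (3x3 intrinsics, pixels), "k1" (the pictures are not rectified: a ray, as slopes to the right and down, at radius r is drawn at 1 + k1 r^2 times it, then the intrinsics apply), "world_to_cam" (4x4, takes a point from world to camera coordinates). Camera axes: x right, y up, looking along -z (the intrinsics and any distortion apply to the point x, -y, -z); pixel columns grow to the right and rows downward; lengths in m; the calibration is good to about 2 mm. A picture is of the moment at which its call begins: read the wrist's pose just before it. calibration takes no time and is no camera call; for the wrist camera it gives the pose at the moment of the call.
- finish_job(): hands the job in; it is judged then, once.
The state is a dict: "time": time; "q": joint angles; "joint_vel": joint speeds; "joint_torque": joint torques, N m; "tool_pos": TCP position; "tcp_rot": TCP orientation; "wrist_force": force on the tool from outside, world axes, zero at the start; "torque": the same for the moment, N m; "width": opening from 0.0 (shut) to 1.0 (fully open); "grip_force": force on a finger pad.
Only numpy, scipy, OpenCV 4.12 (cv2) and the standard library are available. Lean on these libraries where they do the work, as an engineer would, in place of code of your own. Each camera call takes 0.05 s, during which the arm holds its last target. There are 200 camera calls.

## Task

A grooved gate roller has been left out, lying on the bench in front of the parts bins. Show the new helper where it belongs: point down at the middle of the loose roller with the fingertips just above it, at most a few centimetres away, and keep still there for two seconds, then point down in the same way over the middle of the bin that holds the other rollers for two seconds, and finish with the arm still pointing there. Only point: do not touch, move or pick up anything.

Things in the scene. Friction and masses are not known exactly. Their poses are not given: they have to be found in the camera images.
- roller_top (a point): the loose roller: a bare steel wheel 70 mm in diameter and 22 mm high with a V groove round its rim and a dark bearing in the middle, lying flat on the bench. The point is the centre of its upper face, 22 mm above the bench; z is up.
- bin_rollers_mouth (a point): fixed dark green plastic picking bin, 160 mm (x) by 100 mm (y), 75 mm high, its low 40 mm front on the +x side, away from the robot; it holds a heap of five grooved steel rollers like the loose one, topmost about 75 mm above the bench. The point: centre of its mouth, level with the rim, 75 mm above the bench; z up, x along the bin to its low front.
- bin_balls_mouth (a point): fixed dark green plastic picking bin, 160 mm (x) by 100 mm (y), 75 mm high, its low 40 mm front on the +x side, away from the robot; it holds three steel ball post caps, the highest about 76 mm above the bench. The point: centre of its mouth, level with the rim, 75 mm above the bench; z up, x along the bin to its low front.
- bin_brackets_mouth (a point): fixed dark green plastic picking bin, 160 mm (x) by 100 mm (y), 75 mm high, its low 40 mm front on the +x side, away from the robot; it holds steel angle brackets, the highest about 80 mm above the bench. The point: centre of its mouth, level with the rim, 75 mm above the bench; z up, x along the bin to its low front.
- ball_cap: a loose steel ball post cap standing on the bench: a 60 mm ball on a 60 mm round foot, 70 mm high. Origin at the centre of its underside, z up.
- bracket: a loose steel angle bracket standing on the bench: foot plate 60 mm (x) by 50 mm (y), 5 mm thick, with an upright plate 60 mm high along its +x edge. Origin at the centre of its underside, z up.
Things that resemble listed ones, but are neither listed nor needed, are in the scene too. What is shaped like the part that bears bin_rollers_mouth but red is not meant.

How it is judged:
On the way, in this order (a step that is already met when the one before it is completed fails the run):
1. the tool point is kept just above the loose roller (horizontal distance between the grasp point and roller_top below 0.025 m and z of the grasp point in the frame of roller_top between 0.018 and 0.085 m), for 1.5 s.
2. then the tool point is kept just above the mouth of the bin of rollers (x of the grasp point in the frame of bin_rollers_mouth between -0.05 and 0.05 m and y of the grasp point in the frame of bin_rollers_mouth between -0.035 and 0.035 m and z of the grasp point in the frame of bin_rollers_mouth between 0 and 0.09 m), for 1.5 s.
At the end, for the whole second after the job is handed in: Roller pointed at first; now the TCP is still over the mouth of the bin of rollers, within 50 mm along and 35 mm across of its middle and 0 to 90 mm above the rim; the loose roller, ball cap and bracket lie within 5 mm of where they started (all of step 2 and distance of each of roller_top, ball_cap, bracket from where it was at the start of the episode below 0.005 m); the robot touches nothing.
It fails at once if the robot touches something (more than 0.5 N) (contact force between any of the fingers, the arm and anything else above 0.5 N).
It fails at once if a loose fitting is moved or lifted by more than 5 mm (distance of any of roller_top, ball_cap, bracket from where it was at the start of the episode above 0.005 m).
It also fails if it takes over 42 s, if anything falls off the work surface, if the arm or the gripper's body presses on something with over 40 N, if the wrist force passes 120 N, or if a joint passes its speed limit or range.

## Working session

There is one attempt and no reset: what is moved stays moved. The work goes in short steps, Python scripts to look and compute and a tool call to move; the robot and the scene stay as the last step left them, time stands still between calls to the robot, and variables do not carry over. Pictures are saved under pics/ and viewed, at most 10 in all, crops included, and the job is handed in when it is done.

Besides the shell and the picture viewer there is one more tool, called as name([rows], argument=value, ...), one row to a line, values as JSON. step_arm: Moves the arm, as the interface text tells. Its arguments: {"type":"object","properties":{"commands":{"type":"array","items":{"type":"object","properties":{"fingers":{"type":"number"},"dx":{"type":"number"},"dy":{"type":"number"},"dz":{"type":"number"},"roll":{"type":"number"}}}},"squeeze":{"type":"number"}},"required":["commands"]}

```bash
mkdir -p pics; cat > h.py <<'E'
import numpy as np, cv2
from workcell import read_state, read_camera, calibration, finish_job
def grab(n):
    c=calibration(n); im,d=read_camera(n); return im,d,c
def world(c,d,u,v,w=2):
    K=c["intrinsics"]; z=d[v-w:v+w+1,u-w:u+w+1]; z=np.median(z[z>0])
    p=cv2.undistortPoints(np.array([[[u,v]]],float),np.array(K,float),np.array([c["k1"],0,0,0,0.]))[0,0]
    return (np.linalg.inv(c["world_to_cam"])@[p[0]*z,-p[1]*z,-z,1])[:3]
def cloud(c,d):
    v,u=np.mgrid[:480,:640]
    p=cv2.undistortPoints(np.stack([u,v],-1).reshape(-1,1,2).astype(float),np.array(c["intrinsics"],float),np.array([c["k1"],0,0,0,0.]))[:,0]
    z=d.ravel(); P=np.c_[p[:,0]*z,-p[:,1]*z,-z,np.ones(len(z))]@np.linalg.inv(c["world_to_cam"]).T
    P=P[:,:3]; P[z<=0]=np.nan; return P.reshape(480,640,3)
E
python3 - <<'E'
from h import *
for n in("scene","side"):
    im,d,c=grab(n); cv2.imwrite(f"pics/{n}1.png",im); np.savez(f"{n}1.npz",im=im,d=d,K=c["intrinsics"],k1=c["k1"],T=c["world_to_cam"])
    print(n,np.linalg.inv(c["world_to_cam"])[:3,3].round(3))
s=read_state();print(s["time"],s["tool_pos"],s["tcp_rot"],s["wrist_force"])
E
```

```text
scene [1.327 0.026 0.683]
side [0.474 0.903 0.669]
0.1 [0.16079738 0.65491287 0.2487758 ] [-0.37725445 -3.11854701  0.00321399] [-0.3904144  -0.27565499  0.8721319 ]
```

View pics/scene1.png

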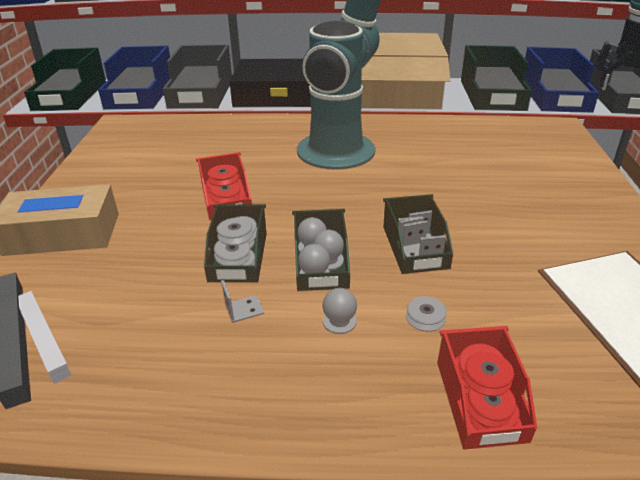

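View pics/side1.png

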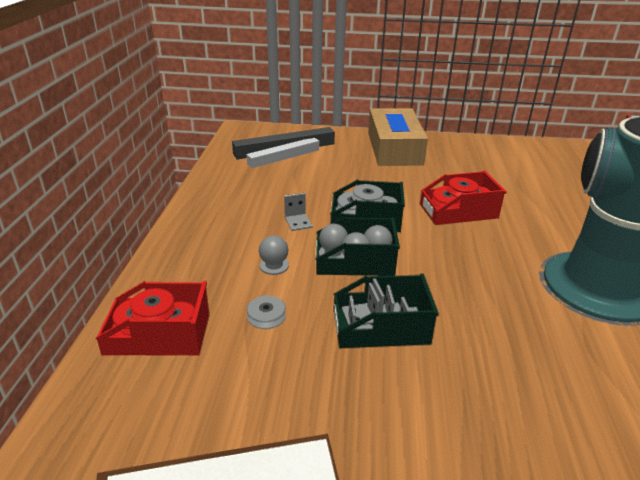

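The scene view shows the loose roller at (427,312), and it is at (266,310) in the side view. There are three green bins: rollers (237,243), balls (320,248) and brackets (418,233). There are also two red bins of red rollers, at (224,182) and (487,380).
The bin meant is the green one at (237,243), which is (368,205) in the side view. It is the only green bin holding grooved wheels, and red bins are excluded. Next I'll measure from both views and check an enlarged crop.

```bash
cat > m.py <<'E'
from h import *
seeds={"scene":[(427,312),(237,243)],"side":[(266,310),(368,205)]}
crops=[]
for n in seeds:
    f=np.load(f"{n}1.npz"); c=dict(intrinsics=f["K"],k1=float(f["k1"]),world_to_cam=f["T"]); im=f["im"]; P=cloud(c,f["d"])
    (ru,rv),(bu,bv)=seeds[n]
    X=P[rv-30:rv+30,ru-35:ru+35].reshape(-1,3); X=X[np.isfinite(X[:,0])]
    t=X[(X[:,2]>.015)&(X[:,2]<.03)]
    (cx,cy),r=cv2.minEnclosingCircle(t[:,:2].astype(np.float32))
    print(n,"roller",round(cx,4),round(cy,4),"r",round(r,4),"z95",np.percentile(t[:,2],[50,90]).round(4), "mid seed",world(c,f["d"],ru,rv).round(4))
    m=np.zeros(im.shape[:2],bool); m[bv-50:bv+50,bu-42:bu+42]=1
    b,g,rr=[im[...,i].astype(int) for i in range(3)]
    green=m&(g>rr+5)&(g<110)&np.isfinite(P[...,0])
    k,l,st,_=cv2.connectedComponentsWithStats(green.astype(np.uint8)); X=P[l==1+np.argmax(st[1:,4])]
    X=P[green]; 
    X=X[(X[:,2]>.0)&(X[:,2]<.09)]
    for lo,hi in((.0,.09),(.06,.09)):
        Y=X[(X[:,2]>lo)&(X[:,2]<hi)]; print("  bin",len(Y),"x",np.percentile(Y[:,0],[1,99]).round(3),"y",np.percentile(Y[:,1],[1,99]).round(3),"z99",np.percentile(Y[:,2],99).round(3))
    (ax,ay),sz,an=cv2.minAreaRect(X[:,:2].astype(np.float32)); print("  rect",ax,ay,sz,an)
    H=P[bv-40:bv+40,bu-30:bu+30].reshape(-1,3);print("  heap max z",np.nanpercentile(H[:,2],99).round(3),"all scene max near",np.nanpercentile(P[...,2][(P[...,0]>.35)&(P[...,0]<.9)&(abs(P[...,1])<.4)],99.9).round(3))
    crops+=[cv2.resize(im[v-40:v+40,u-50:u+50],(400,300),interpolation=cv2.INTER_CUBIC) for u,v in seeds[n]]
cv2.imwrite("pics/crop1.png",np.vstack([np.hstack(crops[:2]),np.hstack(crops[2:])]))
E
python3 m.py
```

```text
scene roller 0.6383 0.1706 r 0.0357 z95 [0.0221 0.0237] mid seed [0.6461 0.1712 0.0223]
  bin 226 x [0.39  0.551] y [-0.24 -0.14] z99 0.078
  bin 102 x [0.39 0.52] y [-0.241 -0.14 ] z99 0.078
  rect 0.4704757630825043 -0.19026881456375122 (0.16625115275382996, 0.09845544397830963) 1.5984501838684082
  heap max z 0.076 all scene max near 0.077
side roller 0.6391 0.1724 r 0.0366 z95 [0.0233 0.025 ] mid seed [0.6355 0.1809 0.024 ]
  bin 3135 x [0.393 0.547] y [-0.241  0.034] z99 0.078
  bin 1710 x [0.393 0.531] y [-0.24   0.034] z99 0.078
  rect 0.46843987703323364 -0.10275115072727203 (0.15776503086090088, 0.279474675655365) 1.2093393802642822
  heap max z 0.078 all scene max near 0.079
```

View pics/crop1.png

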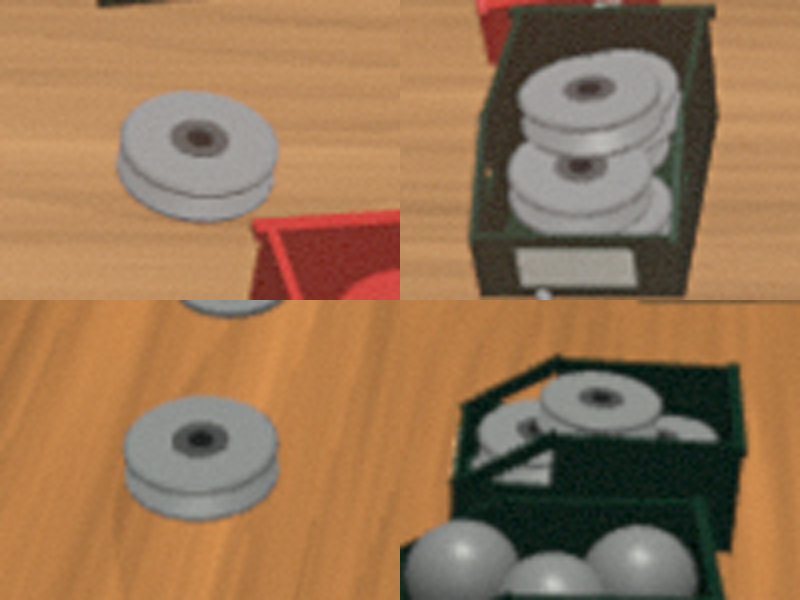

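The crop confirms it: the loose grooved roller has a dark bearing, and the green bin holds steel rollers. Both views agree on the roller at (0.639, 0.171, top 0.022) and the bin at (0.470, -0.190, rim about 0.076). I'll close the fingers and travel high.

step_arm([
  {"fingers": 1,"dx": -0.03,"dy": -0.018,"dz": 0},
  {"fingers": 1,"dx": -0.075,"dy": -0.046,"dz": 0},
  {"fingers": 1,"dx": -0.12,"dy": -0.074,"dz": 0},
  {"fingers": 1,"dx": -0.165,"dy": -0.101,"dz": 0},
  {"fingers": 1,"dx": -0.21,"dy": -0.129,"dz": 0},
  {"fingers": 1,"dx": -0.255,"dy": -0.157,"dz": 0},
  {"fingers": 1,"dx": -0.285,"dy": -0.175,"dz": 0},
  {"fingers": 1,"dx": -0.3,"dy": -0.184,"dz": 0},
])

```text
invalid input
```

step_arm([
  {"fingers": 1,"dx": -0.03,"dy": -0.018,"dz": 0},
  {"fingers": 1,"dx": -0.075,"dy": -0.046,"dz": 0},
  {"fingers": 1,"dx": -0.12,"dy": -0.074,"dz": 0},
  {"fingers": 1,"dx": -0.165,"dy": -0.101,"dz": 0},
  {"fingers": 1,"dx": -0.21,"dy": -0.129,"dz": 0},
  {"fingers": 1,"dx": -0.25,"dy": -0.154,"dz": 0},
  {"fingers": 1,"dx": -0.28,"dy": -0.172,"dz": 0},
  {"fingers": 1,"dx": -0.28,"dy": -0.172,"dz": 0},
])

```text
invalid input
```

step_arm([
  {"fingers": 1,"dx": -0.03,"dy": -0.018,"dz": 0,"roll": 0},
  {"fingers": 1,"dx": -0.075,"dy": -0.046,"dz": 0,"roll": 0},
  {"fingers": 1,"dx": -0.12,"dy": -0.074,"dz": 0,"roll": 0},
  {"fingers": 1,"dx": -0.165,"dy": -0.101,"dz": 0,"roll": 0},
  {"fingers": 1,"dx": -0.21,"dy": -0.129,"dz": 0,"roll": 0},
  {"fingers": 1,"dx": -0.255,"dy": -0.157,"dz": 0,"roll": 0},
  {"fingers": 1,"dx": -0.285,"dy": -0.175,"dz": 0,"roll": 0},
  {"fingers": 1,"dx": -0.3,"dy": -0.184,"dz": 0,"roll": 0},
])

```text
time: 1.1
tool_pos: [0.4093, 0.4038, 0.2495]
tcp_rot: [-0.38, -3.118, 0.001]
wrist_force: [-0.9, -0.1, -0.3]
width: -0.003
grip_force: 0.0
```

step_arm([
  {"fingers": 1,"dx": -0.03,"dy": -0.018,"dz": 0,"roll": 0},
  {"fingers": 1,"dx": -0.075,"dy": -0.046,"dz": 0,"roll": 0},
  {"fingers": 1,"dx": -0.12,"dy": -0.074,"dz": 0,"roll": 0},
  {"fingers": 1,"dx": -0.165,"dy": -0.101,"dz": 0,"roll": 0},
  {"fingers": 1,"dx": -0.21,"dy": -0.129,"dz": 0,"roll": 0},
  {"fingers": 1,"dx": -0.25,"dy": -0.154,"dz": 0,"roll": 0},
  {"fingers": 1,"dx": -0.279,"dy": -0.171,"dz": 0,"roll": 0},
  {"fingers": 1,"dx": -0.279,"dy": -0.171,"dz": 0,"roll": 0},
])

```text
time: 2.1
tool_pos: [0.6398, 0.1715, 0.2492]
tcp_rot: [-0.381, -3.118, 0.0]
wrist_force: [0.4, 0.5, -0.5]
width: 0.0
grip_force: 0.0
```

Right over the roller. Now I'll lower to TCP z of about 0.075, which puts the tips about 34 mm above it.

step_arm([
  {"fingers": 1,"dx": 0,"dy": 0,"dz": 0.03,"roll": 0},
  {"fingers": 1,"dx": 0,"dy": 0,"dz": 0.065,"roll": 0},
  {"fingers": 1,"dx": 0,"dy": 0,"dz": 0.1,"roll": 0},
  {"fingers": 1,"dx": 0,"dy": 0,"dz": 0.13,"roll": 0},
  {"fingers": 1,"dx": 0,"dy": 0,"dz": 0.155,"roll": 0},
  {"fingers": 1,"dx": 0,"dy": 0,"dz": 0.17,"roll": 0},
  {"fingers": 1,"dx": 0,"dy": 0,"dz": 0.175,"roll": 0},
  {"fingers": 1,"dx": 0,"dy": 0,"dz": 0.175,"roll": 0},
])

```text
time: 3.1
tool_pos: [0.6388, 0.1731, 0.0754]
tcp_rot: [0.377, 3.119, 0.0]
wrist_force: [-0.2, 0.1, 0.7]
width: 0.003
grip_force: 0.0
```

```bash
python3 - <<'E'
from h import *
im,d,c=grab("side"); im2,_,_=grab("scene")
cv2.imwrite("pics/over.png",np.hstack([cv2.resize(im[150:390,130:450],(400,300)),cv2.resize(im2[150:390,270:590],(400,300))]))
s=read_state();print(s["time"],s["tool_pos"],s["joint_vel"].__abs__().max() if hasattr(s["joint_vel"],"__abs__") else s["joint_vel"])
E
```

```text
3.2 [0.63949745 0.17305131 0.07631908] 0.003822129465220278
```

View pics/over.png

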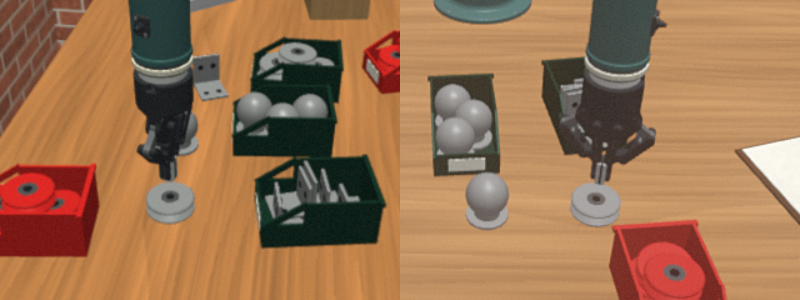

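The fingertips are centred just above the loose roller in both halves, at (168,190) on the left and (598,190) on the right, with a clear gap. I'll hold still for over two seconds.

step_arm([
  {"fingers": 1,"dx": 0,"dy": 0,"dz": 0,"roll": 0},
  {"fingers": 1,"dx": 0,"dy": 0,"dz": 0,"roll": 0},
  {"fingers": 1,"dx": 0,"dy": 0,"dz": 0,"roll": 0},
  {"fingers": 1,"dx": 0,"dy": 0,"dz": 0,"roll": 0},
  {"fingers": 1,"dx": 0,"dy": 0,"dz": 0,"roll": 0},
  {"fingers": 1,"dx": 0,"dy": 0,"dz": 0,"roll": 0},
  {"fingers": 1,"dx": 0,"dy": 0,"dz": 0,"roll": 0},
  {"fingers": 1,"dx": 0,"dy": 0,"dz": 0,"roll": 0},
])

```text
time: 4.2
tool_pos: [0.6386, 0.1727, 0.075]
tcp_rot: [-0.377, -3.119, 0.0]
wrist_force: [-0.7, -0.4, -0.4]
width: -0.004
grip_force: 0.0
```

step_arm([
  {"fingers": 1,"dx": 0,"dy": 0,"dz": 0,"roll": 0},
  {"fingers": 1,"dx": 0,"dy": 0,"dz": 0,"roll": 0},
  {"fingers": 1,"dx": 0,"dy": 0,"dz": 0,"roll": 0},
  {"fingers": 1,"dx": 0,"dy": 0,"dz": 0,"roll": 0},
  {"fingers": 1,"dx": 0,"dy": 0,"dz": 0,"roll": 0},
  {"fingers": 1,"dx": 0,"dy": 0,"dz": 0,"roll": 0},
  {"fingers": 1,"dx": 0,"dy": 0,"dz": 0,"roll": 0},
  {"fingers": 1,"dx": 0,"dy": 0,"dz": 0,"roll": 0},
])

```text
time: 5.2
tool_pos: [0.6386, 0.1727, 0.075]
tcp_rot: [-0.377, -3.119, 0.0]
wrist_force: [-0.3, -0.7, -0.1]
width: -0.006
grip_force: 0.0
```

step_arm([
  {"fingers": 1,"dx": 0,"dy": 0,"dz": 0,"roll": 0},
  {"fingers": 1,"dx": 0,"dy": 0,"dz": 0,"roll": 0},
  {"fingers": 1,"dx": 0,"dy": 0,"dz": -0.03,"roll": 0},
  {"fingers": 1,"dx": 0,"dy": 0,"dz": -0.065,"roll": 0},
  {"fingers": 1,"dx": 0,"dy": 0,"dz": -0.1,"roll": 0},
  {"fingers": 1,"dx": 0,"dy": 0,"dz": -0.13,"roll": 0},
  {"fingers": 1,"dx": 0,"dy": 0,"dz": -0.145,"roll": 0},
  {"fingers": 1,"dx": 0,"dy": 0,"dz": -0.145,"roll": 0},
])

```text
time: 6.2
tool_pos: [0.6393, 0.1728, 0.2212]
tcp_rot: [0.377, 3.117, 0.001]
wrist_force: [0.1, 0.3, -0.5]
width: 0.0
grip_force: 0.0
```

step_arm([
  {"fingers": 1,"dx": 0.006,"dy": -0.03,"dz": 0,"roll": 0},
  {"fingers": 1,"dx": 0.017,"dy": -0.085,"dz": 0,"roll": 0},
  {"fingers": 1,"dx": 0.028,"dy": -0.14,"dz": 0,"roll": 0},
  {"fingers": 1,"dx": 0.04,"dy": -0.2,"dz": 0,"roll": 0},
  {"fingers": 1,"dx": 0.051,"dy": -0.26,"dz": 0,"roll": 0},
  {"fingers": 1,"dx": 0.063,"dy": -0.32,"dz": 0,"roll": 0},
  {"fingers": 1,"dx": 0.073,"dy": -0.37,"dz": 0,"roll": 0},
  {"fingers": 1,"dx": 0.078,"dy": -0.392,"dz": 0,"roll": 0},
])

```text
time: 7.2
tool_pos: [0.4669, -0.1911, 0.2178]
tcp_rot: [-0.381, -3.115, -0.001]
wrist_force: [0.5, 0.3, 0.5]
width: 0.001
grip_force: 0.0
```

step_arm([
  {"fingers": 1,"dx": 0,"dy": 0,"dz": 0,"roll": 0},
  {"fingers": 1,"dx": 0,"dy": 0,"dz": 0.02,"roll": 0},
  {"fingers": 1,"dx": 0,"dy": 0,"dz": 0.045,"roll": 0},
  {"fingers": 1,"dx": 0,"dy": 0,"dz": 0.07,"roll": 0},
  {"fingers": 1,"dx": 0,"dy": 0,"dz": 0.085,"roll": 0},
  {"fingers": 1,"dx": 0,"dy": 0,"dz": 0.095,"roll": 0},
  {"fingers": 1,"dx": 0,"dy": 0,"dz": 0.095,"roll": 0},
  {"fingers": 1,"dx": 0,"dy": 0,"dz": 0.095,"roll": 0},
])

```text
time: 8.2
tool_pos: [0.4701, -0.1896, 0.1258]
tcp_rot: [0.377, 3.117, -0.001]
wrist_force: [1.3, 0.3, 0.4]
width: 0.002
grip_force: 0.0
```

```bash
python3 - <<'E'
from h import *
im,d,c=grab("side"); im2,_,_=grab("scene")
cv2.imwrite("pics/over2.png",np.hstack([cv2.resize(im[90:330,230:550],(400,300)),cv2.resize(im2[120:360,150:470],(400,300))]))
s=read_state();print(s["time"],s["tool_pos"])
E
```

```text
8.3 [ 0.47014421 -0.18977246  0.12603682]
```

View pics/over2.png

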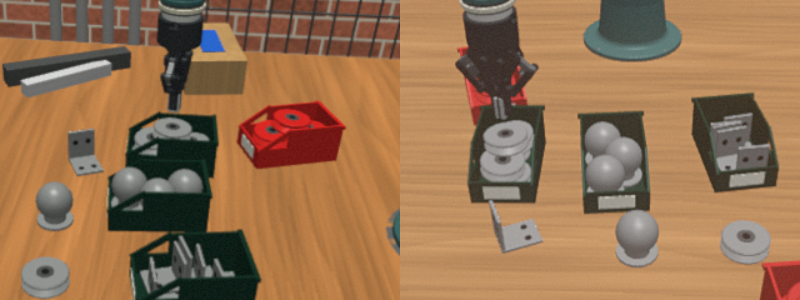

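The fingertips, at (175,107) on the left and (500,112) on the right, stand clear above the middle of the green roller bin, and nothing has moved. I'll hold, then hand in.

step_arm([
  {"fingers": 1,"dx": 0,"dy": 0,"dz": 0,"roll": 0},
  {"fingers": 1,"dx": 0,"dy": 0,"dz": 0,"roll": 0},
  {"fingers": 1,"dx": 0,"dy": 0,"dz": 0,"roll": 0},
  {"fingers": 1,"dx": 0,"dy": 0,"dz": 0,"roll": 0},
  {"fingers": 1,"dx": 0,"dy": 0,"dz": 0,"roll": 0},
  {"fingers": 1,"dx": 0,"dy": 0,"dz": 0,"roll": 0},
  {"fingers": 1,"dx": 0,"dy": 0,"dz": 0,"roll": 0},
  {"fingers": 1,"dx": 0,"dy": 0,"dz": 0,"roll": 0},
])

```text
time: 9.3
tool_pos: [0.4694, -0.1894, 0.125]
tcp_rot: [-0.377, -3.119, 0.0]
wrist_force: [0.6, -0.6, 0.9]
width: 0.002
grip_force: 0.0
```

step_arm([
  {"fingers": 1,"dx": 0,"dy": 0,"dz": 0,"roll": 0},
  {"fingers": 1,"dx": 0,"dy": 0,"dz": 0,"roll": 0},
  {"fingers": 1,"dx": 0,"dy": 0,"dz": 0,"roll": 0},
  {"fingers": 1,"dx": 0,"dy": 0,"dz": 0,"roll": 0},
  {"fingers": 1,"dx": 0,"dy": 0,"dz": 0,"roll": 0},
  {"fingers": 1,"dx": 0,"dy": 0,"dz": 0,"roll": 0},
  {"fingers": 1,"dx": 0,"dy": 0,"dz": 0,"roll": 0},
  {"fingers": 1,"dx": 0,"dy": 0,"dz": 0,"roll": 0},
])

```text
time: 10.3
tool_pos: [0.4694, -0.1894, 0.125]
tcp_rot: [0.377, 3.119, -0.0]
wrist_force: [-0.1, 0.4, 0.2]
width: 0.005
grip_force: 0.0
```

```bash
python3 -c "
from workcell import *
s=read_state();print(s['time'],s['tool_pos']);print(finish_job())"
```

```text
10.3 [ 0.46937641 -0.18942215  0.12500213]
the job is handed in; nothing more can be done
None
```

The arm held still for over two seconds above the loose roller, then two more above the green roller bin, and was still pointing there when I handed the job in at 10.3 s; I saw no sign of contact or of anything moving, and no verdict came back.

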